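# Put the porcelain eggs away in the keepsake tray

## Task

Press on the flush wooden cover of the white keepsake tray and slide it fully open, then set the two fragile porcelain eggs upright in the cork pockets, each in the pocket of its own size. Pinch them lightly, lower them gently until they rest on the bottom of the pocket without pressing or dropping them, and let go. Leave the other things on the dresser where they are.

Things in the scene. Friction and masses are not known exactly. Their poses are not given: they have to be found in the camera images.
- tray: White plastic keepsake tray fixed to the dresser, 180 mm (its x) by 196 mm (its y); frame 8 mm wide, top 30 mm above the dresser. Origin: centre of its underside. Its +y half holds two cork blocks with a pocket each, centres at x = -41 and +41, y = +44 mm (which is where varies); its -y half is a blank deck where the open cover parks. Cork and deck lie 24 mm above the dresser.
- cover (a joint): How far the wooden cover has slid, in m: 0 = covering both pockets (in the +y half), 0.088 = fully open, over the blank -y half. It grows as the cover moves along the tray's -y. May start up to 0.025 open. Stays where it is left; sliding it takes about 1.2 N.
- cover_top (a point): Centre of the top face of the cover: smooth flat dark wooden panel, 162 mm (tray's x) by 86 mm (tray's y), 5.5 mm thick, no handle, flush with the frame, 30 mm above the dresser. It cannot be lifted and does not give downwards; press lightly (5 to 15 N) with closed fingertips and drag. Axes as the tray's.
- egg_big: Larger white porcelain egg, hollow, fragile, about 140 g, 88 mm high, 58 mm in greatest diameter (straight-sided from 34 to 58 mm above its foot), standing upright on a flat foot 32 mm across. Origin: centre of the foot; z points up through the egg; round about z. Rolls away if tipped over. Do not pinch it harder than about 60 N.
- egg_small: Smaller white porcelain egg, hollow, fragile, about 90 g, 70 mm high, 46 mm in greatest diameter (straight-sided from 28 to 46 mm above its foot), standing upright on a flat foot 26 mm across. Origin and axes as for the larger one. Do not pinch it harder than about 60 N.
- pocket_big_floor (a point): Centre of the flat bottom of the larger pocket, 8 mm above the dresser: a conical dimple 16 mm deep, 37 mm across at the bottom and 60 mm at the mouth, in an 80 mm square cork block fixed in the tray. The bottom is cushioned: it yields about 1 mm per 4 N, 3 mm at most. Under the cover at first.
- pocket_small_floor (a point): Centre of the flat bottom of the smaller pocket, 10 mm above the dresser: a conical dimple 14 mm deep, 31 mm across at the bottom and 50 mm at the mouth, in an 80 mm square cork block fixed in the tray. The bottom is cushioned: it yields about 1 mm per 4 N, 3 mm at most. Under the cover at first.
- pocket_big: The cork block with the larger pocket, 80 x 80 x 20 mm. Origin: centre of its underside, 4 mm above the dresser.
- pocket_small: The cork block with the smaller pocket, 80 x 80 x 20 mm. Origin: centre of its underside, 4 mm above the dresser.
- teether: Bystander: green teether ring lying flat, 90 mm across, 16 mm thick. Origin: its centre, underside.
- sippy_lid: Bystander: stainless steel sippy lid, 76 mm across, 32 mm high with its spout. Origin: centre of its underside.
- canister: Bystander: closed white ceramic canister, 88 mm across, 86 mm high. Origin: centre of its underside.
- cream_jar: Bystander: jar 64 mm across, 55 mm high. Origin: centre of its underside.
- feeding_spoon: Bystander: metal feeding spoon 160 mm long, lying flat. Origin: under its middle.
Things that resemble listed ones, but are neither listed nor needed, are in the scene too. What is shaped like the egg_big but yellow is not meant.

How it is judged (in metres and radians):
On the way, in this order (a step that is already met when the one before it is completed fails the run):
1. the cover is slid open (at least 80 of 88 mm) (value of joint cover above 0.08 m), for 0.2 s.
2. one egg, either, stands released in its own pocket (((distance between egg_big and pocket_big_floor below 0.007 m and angle between egg_big's own z axis and vertical below 0.15 rad and contact force between the fingers and egg_big below 0.1 N) or (distance between egg_small and pocket_small_floor below 0.007 m and angle between egg_small's own z axis and vertical below 0.15 rad and contact force between the fingers and egg_small below 0.1 N))), for 0.2 s.
At the end, for the whole second after the job is handed in: The cover is open (at least 80 of 88 mm); the larger egg stands in the larger pocket and the smaller egg in the smaller, each with the centre of its foot within 7 mm of the centre of the pocket's bottom, within 0.15 rad of upright, let go and at rest (value of joint cover above 0.08 m and distance between egg_big and pocket_big_floor below 0.007 m and angle between each of egg_big, egg_small's own z axis and vertical below 0.15 rad and contact force between the fingers and egg_big below 0.1 N and linear speed of each of egg_big, egg_small below 0.02 m/s and distance between egg_small and pocket_small_floor below 0.007 m and contact force between the fingers and egg_small below 0.1 N); the robot touches nothing.
It fails at once if an egg is pressed with more than 25 N against the tray or a pocket (contact force between any of egg_big, egg_small and pocket_big above 25 N or contact force between any of egg_big, egg_small and pocket_small above 25 N or contact force between any of egg_big, egg_small and tray above 25 N).
It fails at once if an egg is dropped or knocked loose (moves faster than 0.5 m/s, a fall of about 13 mm, while the fingers are not holding it) ((contact force between the fingers and egg_big below 0.05 N and linear speed of egg_big above 0.5 m/s) or (contact force between the fingers and egg_small below 0.05 N and linear speed of egg_small above 0.5 m/s)).
It fails at once if an egg is pinched hard (the finger contacts on it sum to more than 160 N, about 80 N a finger) (contact force between the fingers and egg_big above 160 N or contact force between the fingers and egg_small above 160 N).
It fails at once if a bystander is moved by more than 30 mm (distance of any of teether, sippy_lid, canister, cream_jar, feeding_spoon from where it was at the start of the episode above 0.03 m).
It also fails if it takes over 72 s, if anything falls off the work surface, if the arm or the gripper's body presses on something with over 40 N, if the wrist force passes 120 N, or if a joint passes its speed limit or range.

## Robot

A 6-joint arm with a two-finger parallel gripper is mounted at the origin on the work surface. World frame = base frame: x ahead of the robot, y to its left, z up, the work surface at z = 0. Lengths are in mm, angles in rad, forces in N, time in s.
With the tool pointing down it reaches from about 300 to 775 mm from the base axis. Payload 14.6 kg.
Tool frame: the origin (TCP) lies between the finger pads; the fingertips stand 19 mm ahead of it and the grasp point (between the pads) is the TCP; z points along the fingers, y is the line along which they close (so a half turn about z gives the same grasp; the last joint's range is limited). The gripper opens to 94 mm and grips with 3 to 60 N. Pads are 16 mm wide; open, the fingers measure 119 mm over their backs; the gripper's body (75 mm by 177 mm) begins 78 mm behind the grasp point.
Start: joints at [1.214, 0.3, 1.521, -0, 1.321, -0.067], TCP at [157.166, 527.056, 224.446] pointing down, gripper open.
Joint ranges: [-3.03, 3.03], [-0.79, 2.21], [0.23, 2.52], [-1.04, 4.18], [0, 3.07], [-2.55, 2.55]. Speed limits (rad/s): [2.22, 2.22, 2.57, 3.14, 3.14, 3.14].

## Interface

Orientations are given as [roll, pitch, yaw] about the fixed x, y, z axes, in that order (R = Rz(yaw) Ry(pitch) Rx(roll)).
In Python, from cell import monitor, imaging, job, find_in, trace gives the robot as it stands. The module is installed in compiled form; this text tells all that it offers.
- The arm moves only by the tool arm_command, never from a script. Its argument "steps" is a list of rows, each a list of 5 numbers: the opening, from 0 (shut) to 1 (fully open), then the shift along the tool's x, y, z in mm, then the turn about the tool's z in degrees. In form: [[gripper, dx, dy, dz, turn], ...]. A call has 1 to 20 rows; each row is the pose to reach, as a shift and turn from the pose commanded when the call began, along the tool's axes at that moment; what a row does not reach only later rows make up. A row lasts 1/8 s, in which the tool goes at most 62.5 mm and 10.7 degrees, less where a joint would pass 70% of its speed; a pose out of reach is approached as far as the arm can. A call with a gripper value outside its range is refused whole. The fingers move at their own pace and stop on an object; "force" is the grip in N (left out, the last holds). Time passes only in rows, so rows that repeat a pose let the fingers close. It gives the time, the measured TCP pose, the force, the opening and the grip force at its end, in the units of the state.
- monitor.read_state(): the state, without advancing time (a new reading comes with each control period).
- imaging.camera(name): name is "scene" or "side" or "wrist"; returns a dict with "img" (400x640x3 uint8, red, green, blue), "mtx" (3x3 intrinsics, pixels), "view" (4x4, takes a point from world to camera coordinates). Camera axes: x right, y down, z forward; pixel columns grow to the right and rows downward; lengths in mm; the calibration is good to about 2 mm. A picture is of the moment at which its call begins. There is no depth.
- job.sign_off(): hands the job in; it is judged then, once.
Trained networks look in a picture, given as the dict that the camera call returned (one of the last four; its "shot" number tells which), for a name from the list of things; names that differ only in an ending like _2 or _b are one class to them, and where a whole thing is asked for, a point or a joint stands for the part that bears it (a point fixed in the world has none). Each returns a list of dicts, best first, with "p" (0 to 1); they miss things now and then, are a little off and sometimes report something else, mostly with a low value. They report only what shows in the picture. A call takes as long as a camera call. They do not tell look-alikes from the thing itself.
- find_in(picture, target): "rect" ([centre column, centre row, width, height] in pixels, round what is visible of it).
- trace(picture, target): "region" (400x640 bool, what is visible of it) and "rect" ([centre column, centre row, width, height] in pixels, round what is visible of it).
The state is a dict: "clock": time; "joints": joint angles; "qd": joint speeds; "effort": joint torques, N m; "eef_pos": TCP position; "eef_rot": TCP orientation; "wrist_force": force on the tool from outside, world axes, zero at the start; "moment": the same for the moment, N m; "finger_gap": finger opening in mm; "finger_force": force on a finger pad.
Only numpy, scipy, OpenCV 4.12 (cv2) and the standard library are available. Lean on these libraries where they do the work, as an engineer would, in place of code of your own. Each camera call takes 0.05 s, during which the arm holds its last target. There are 200 camera calls.

## Working session

There is one attempt and no reset: what is moved stays moved. The work goes in short steps, Python scripts to look and compute and a tool call to move; the robot and the scene stay as the last step left them, time stands still between calls to the robot, and variables do not carry over. Pictures are saved under pics/ and viewed, at most 10 in all, crops included, and the job is handed in when it is done.

Besides the shell and the picture viewer there is one more tool, called as name(argument=value, ...) on one line, values as JSON. arm_command: Moves the arm, as the interface text tells. Its arguments: {"type":"object","properties":{"steps":{"type":"array","items":{"type":"array","items":{"type":"number"}}},"force":{"type":"number"}},"required":["steps"]}

```bash
mkdir -p pics
cat > h.py <<'E'
import numpy as np, cv2
from cell import monitor, imaging, job, find_in, trace
def ray(p,u,v):
    d=np.linalg.inv(p['mtx'])@[u,v,1]; R=p['view'][:3,:3]; t=p['view'][:3,3]
    return -R.T@t, R.T@d
def onz(p,u,v,z):
    o,d=ray(p,u,v); return o+d*(z-o[2])/d[2]
def proj(p,X):
    c=p['view'][:3,:3]@np.asarray(X,float)+p['view'][:3,3]; q=p['mtx']@c; return q[:2]/q[2]
def save(n,img): cv2.imwrite('pics/'+n,img[:,:,::-1])
E
python3 - <<'E'
from h import *
s=monitor.read_state(); print({k:np.round(v,3) for k,v in s.items()})
a=imaging.camera('scene'); b=imaging.camera('side')
im=np.vstack([a['img'],b['img']]); im=cv2.resize(im,(480,600),interpolation=cv2.INTER_AREA)
save('a.png',a['img']); save('b.png',b['img'])
for n,p in(('scene',a),('side',b)):
    o,_=ray(p,320,200); print(n,o.round(),onz(p,320,200,0).round())
    for t in['tray','cover','egg_big','egg_small','canister','cream_jar','teether','sippy_lid','feeding_spoon']:
        for r in find_in(p,t)[:3]: print(t,round(r['p'],2),np.round(r['rect']))
E
```

```text
{'clock': np.float64(0.0), 'joints': array([ 1.214,  0.3  ,  1.522,  0.   ,  1.321, -0.067]), 'qd': array([-0.001, -0.   , -0.001, -0.001,  0.001, -0.   ]), 'effort': array([-2.0000e-03, -5.3181e+01, -3.5273e+01,  7.1000e-02,  2.4000e-02,
       -0.0000e+00]), 'eef_pos': array([157.09 , 526.844, 223.897]), 'eef_rot': array([-3.14 , -0.   ,  2.852]), 'wrist_force': array([ 0.651, -0.304,  1.057]), 'moment': array([-0.006, -0.022, -0.003]), 'finger_force': np.float64(0.0), 'finger_gap': np.float64(94.157)}
scene [1265.  557.  910.] [581. -18.   0.]
tray 0.89 [282. 182.  81.  58.]
cover 0.6 [294. 179.  45.  40.]
egg_big 0.89 [373. 174.  17.  27.]
egg_big 0.75 [396. 198.  22.  28.]
egg_small 0.89 [371. 233.  16.  23.]
egg_small 0.28 [212. 164.  40.  24.]
canister 0.89 [306. 253.  33.  46.]
canister 0.46 [311. 177.  15.  15.]
cream_jar 0.67 [260. 131.  15.  24.]
teether 0.76 [434. 266.  38.  32.]
sippy_lid 0.93 [448. 229.  26.  25.]
feeding_spoon 0.62 [213. 163.  44.  26.]
side [243. 537. 781.] [618. -38.   0.]
tray 0.68 [348. 174.  81.  71.]
tray 0.61 [431. 134.  24.  25.]
cover 0.77 [350. 178.  65.  36.]
egg_big 0.68 [332. 280.  24.  33.]
egg_big 0.64 [367. 248.  23.  31.]
egg_small 0.95 [267. 254.  24.  25.]
egg_small 0.67 [348. 179.  62.  33.]
egg_small 0.57 [354. 194.  21.   4.]
canister 0.97 [236. 204.  36.  48.]
cream_jar 0.71 [432. 135.  25.  30.]
teether 0.82 [229. 336.  48.  46.]
sippy_lid 0.93 [298. 356.  36.  43.]
sippy_lid 0.48 [328. 189.  28.   3.]
sippy_lid 0.2 [366. 119.  47.  22.]
feeding_spoon 0.71 [365. 119.  43.  25.]
```

Run:
```python
from h import *
a=cv2.imread('pics/a.png')[110:290,190:470]; b=cv2.imread('pics/b.png')[100:390,200:460]
cv2.imwrite('pics/a2.png',cv2.resize(a,None,fx=2.8,fy=2.8,interpolation=cv2.INTER_CUBIC))
cv2.imwrite('pics/b2.png',cv2.resize(b,None,fx=2,fy=2,interpolation=cv2.INTER_CUBIC))
p=imaging.camera('scene'); q=imaging.camera('side')
for n,z,ss in(('egg_big',44,[(373,174,396,198),(332,280,367,248)]),('egg_small',35,[(371,233,371,233),(267,254,267,254)])):
    for P,s in((p,ss[0]),(q,ss[1])):
        print(n,onz(P,s[0],s[1],z).round(),onz(P,s[2],s[3],z).round())
for n,z,u,v in(('tray',30,282,182),('cover',30,294,179),('canister',43,306,253),('jar',27,260,131),('teether',8,434,266),('sippy',12,448,229),('spoon',5,213,163)): print(n,onz(p,u,v,z).round())
for n,z,u,v in(('tray',30,348,174),('cover',30,350,178),('canister',43,236,204),('jar',27,432,135),('teether',8,229,336),('sippy',12,298,356),('spoon',5,365,119)): print(n,onz(q,u,v,z).round())
```

```text
egg_big [427.  63.  44.] [469. 172.  44.]
egg_big [459. 169.  44.] [434.  61.  44.]
egg_small [615. 189.  35.] [615. 189.  35.]
egg_small [618. 183.  35.] [618. 183.  35.]
tray [ 619. -136.   30.]
cover [ 586. -117.   30.]
canister [781. 103.  43.]
jar [ 477. -375.   27.]
teether [583. 366.   8.]
sippy [450. 335.  12.]
spoon [ 678. -391.    5.]
tray [ 588. -131.   30.]
cover [ 577. -121.   30.]
canister [766. 109.  43.]
jar [ 459. -396.   27.]
teether [580. 365.   8.]
sippy [440. 327.  12.]
spoon [ 672. -391.    5.]
```

View pics/a2.png

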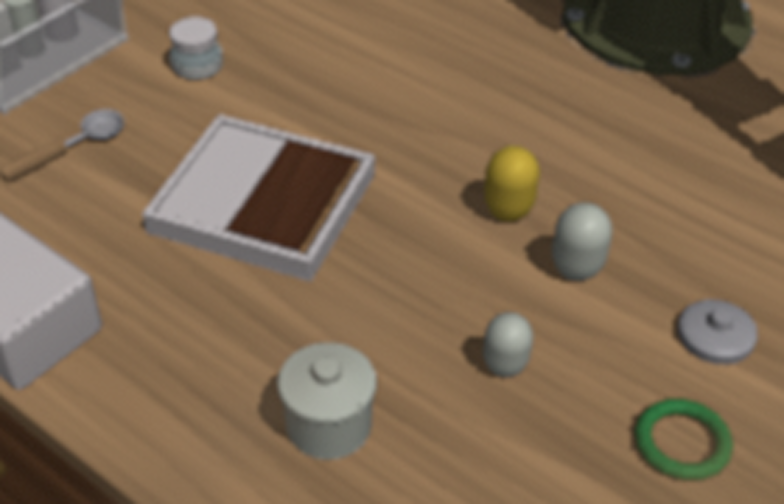

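View pics/b2.png

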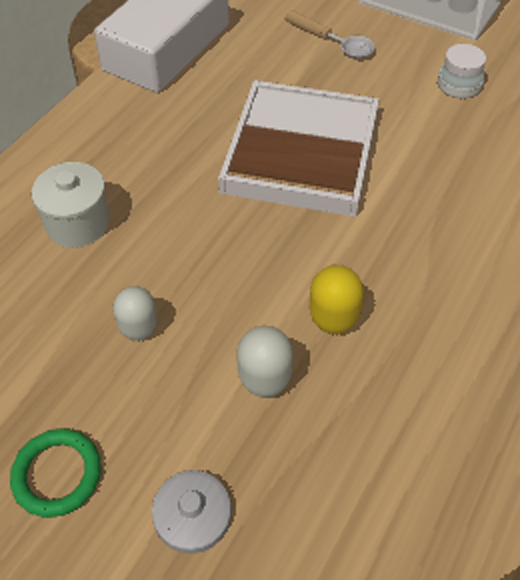

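The side image shows the white big egg at (367,248)/scene (396,198), its yellow look-alike at (332,280)/scene (373,174), and the small egg at (267,254)/scene (371,233). The white big egg is the one meant. The tray is at about (348,174), with its +y (cover) half towards the eggs and the cover slightly open.

```bash
cat >> h.py <<'E'
def delta(x,y,z,yaw):
    "shift/turn row from present pose (tool down) to x,y,z,yaw(rad)"
    s=monitor.read_state(); w=s['eef_rot'][2]; d=np.array([x,y,z])-s['eef_pos']
    c,n=np.cos(w),np.sin(w)
    t=-np.degrees(yaw-w); t=(t+90)%180-90
    return np.round([c*d[0]+n*d[1], n*d[0]-c*d[1], -d[2], t],1)
E
python3 - <<'E'
from h import *
q=imaging.camera('side')
C=[onz(q,200+u/2,100+v/2,30)[:2] for u,v in((254,83),(378,98),(356,204),(222,181))]
C=np.array(C);print(C.round(),C.mean(0).round(),[np.linalg.norm(C[i]-C[i-1]).round() for i in range(4)])
print(cv2.minAreaRect(C.astype(np.float32)))
e=C[1]-C[0];print(np.degrees(np.arctan2(-e[1],-e[0])),  'edge3',np.degrees(np.arctan2(*(C[3]-C[2])[::-1])))
print(delta(580,-90,260,2.852), monitor.read_state()['eef_pos'])
E
```

```text
[[ 703. -214.]
 [ 538. -275.]
 [ 477.  -84.]
 [ 640.  -31.]] [ 590. -151.] [np.float64(194.0), np.float64(176.0), np.float64(201.0), np.float64(171.0)]
((591.2021484375, -152.41993713378906), (175.72666931152344, 200.7716064453125), 17.746782302856445)
20.082776689192848 edge3 17.746781108294872
[-581.5 -470.5  -35.6   -0. ] [157.1741803  527.04602261 224.44384323]
```

arm_command(steps=[[0,-36,-29,-2,-2],[0,-73,-59,-5,-4],[0,-109,-88,-7,-7],[0,-145,-118,-9,-9],[0,-182,-147,-11,-11],[0,-218,-176,-13,-13],[0,-254,-206,-16,-15],[0,-291,-235,-18,-17],[0,-327,-265,-20,-20],[0,-363,-294,-22,-22],[0,-400,-323,-25,-24],[0,-436,-353,-27,-26],[0,-472,-382,-29,-28],[0,-509,-412,-31,-30],[0,-545,-441,-34,-33],[0,-581,-470,-36,-35],[0,-581,-470,-36,-35]])

```text
clock: 3.28
eef_pos: [580.3, -91.6, 259.7]
eef_rot: [3.141, -0.001, -2.823]
wrist_force: [0.2, 0.4, 0.0]
finger_gap: 0.5
finger_force: 0.0
```

Run:
```python
from h import *
s=monitor.read_state(); print(s['clock'],s['eef_pos'],s['eef_rot'],s['joints'].round(2))
w=imaging.camera('wrist'); save('w1.png',w['img']); np.savez('w1.npz',mtx=w['mtx'],view=w['view'])
o,_=ray(w,320,200); print(o,onz(w,320,200,30))
for t in['tray','cover']:
    for r in trace(w,t)[:2]:
        R=cv2.minAreaRect(np.argwhere(r['region'])[:,::-1].astype(np.float32))
        P=np.array([onz(w,u,v,30)[:2] for u,v in cv2.boxPoints(R)]); print(t,r['p'],np.round(r['rect']),P.round(),P.mean(0).round())
```

```text
3.275 [580.33055123 -91.56608088 259.65941364] [ 3.14134308e+00 -8.12457459e-04 -2.82286507e+00] [-0.22  0.36  1.36 -0.    1.42 -2.11]
[ 518.51422724 -112.26795781  419.78518206] [601.34859697 -86.5499217   30.        ]
tray 0.95 [263. 172. 176. 163.] [[ 539. -276.]
 [ 478.  -91.]
 [ 649.  -31.]
 [ 717. -236.]] [ 596. -158.]
cover 0.85 [298. 175.  73. 139.] [[ 520. -185.]
 [ 494. -106.]
 [ 646.  -54.]
 [ 674. -141.]] [ 583. -121.]
cover 0.41 [333. 205.   4.  55.] [[570. -80.]
 [569. -77.]
 [629. -57.]
 [630. -59.]] [600. -68.]
```

View pics/w1.png

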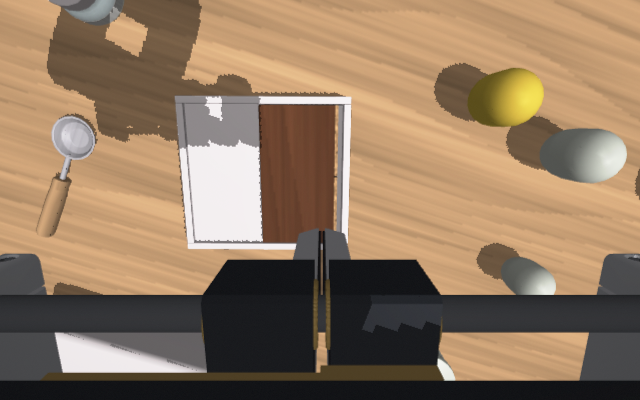

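The wrist view shows the tray with outer top corners at about (177,97), (351,97), (346,243), (188,248). The cover spans columns 261–335 and sits slightly open.

Run:
```python
from h import *
w=dict(np.load('w1.npz')); im=cv2.imread('pics/w1.png')
cv2.imwrite('pics/w1c.png',cv2.resize(im[85:260,165:365],None,fx=3.4,fy=3.4,interpolation=cv2.INTER_CUBIC))
C=np.array([onz(w,u,v,30)[:2] for u,v in((177,97),(351,97),(346,243),(188,248))]);print(C.round(),C.mean(0).round(1),[np.linalg.norm(C[i]-C[i-1]).round() for i in range(4)])
a=[np.degrees(np.arctan2(*(q-p)[::-1])) for p,q in((C[0],C[3]),(C[1],C[2]),(C[0],C[1]),(C[3],C[2]))];print(a)
```

```text
[[ 540. -273.]
 [ 480.  -90.]
 [ 642.  -40.]
 [ 709. -221.]] [ 592.9 -156.1] [np.float64(177.0), np.float64(192.0), np.float64(170.0), np.float64(193.0)]
[np.float64(17.049769136858536), np.float64(17.33544366534231), np.float64(108.24416226396318), np.float64(110.1552224204488)]
```

View pics/w1c.png

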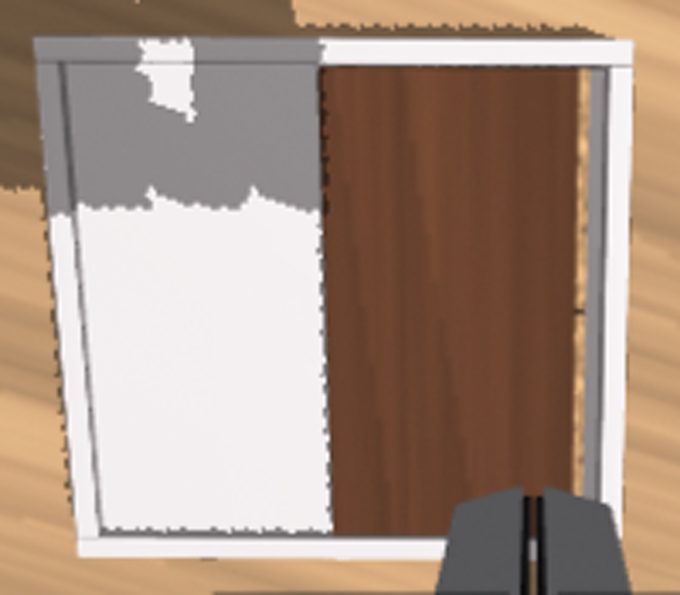

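```bash
cat >> h.py <<'E'
def tray(w,px,z=30):
    C=np.array([onz(w,u,v,z)[:2] for u,v in px])  # (-x,-y),(-x,+y),(+x,+y),(+x,-y)
    L=np.array([[-90,-98],[-90,98],[90,98],[90,-98]],float)
    m=C.mean(0);U,S,V=np.linalg.svd((C-m).T@L);R=U@V
    return m,np.arctan2(R[1,0],R[0,0]),(C-m)@R-L
E
python3 - <<'E'
from h import *
w=dict(np.load('w1.npz'))
m,th,e=tray(w,[(175.2,96.3),(351.5,97),(348.5,248),(188.5,249)]); print(m,np.degrees(th),e.round(1))
R=np.array([[np.cos(th),-np.sin(th)],[np.sin(th),np.cos(th)]])
for u,v in((165+322/3.4,85+68/3.4),(165+578/3.4,85+68/3.4),(165+331/3.4,85+535/3.4)): print((onz(w,u,v,30)[:2]-m)@R)
for l in((0,-44),(-41,44),(41,44),(0,44)): print(l,(m+R@l).round(1))
print(delta(*(m+R@[0,35]),52,th+np.pi))
E
```

```text
[ 594.34306167 -155.01830015] 18.18797740741304 [[ 0.8  0.8]
 [ 1.3 -0.3]
 [-1.8 -0.2]
 [-0.3 -0.3]]
[-80.06959684  -4.15922898]
[-80.15141292  79.52304766]
[81.00977183 -7.44425615]
(0, -44) [ 608.1 -196.8]
(-41, 44) [ 541.7 -126. ]
(41, 44) [ 619.6 -100.4]
(0, 44) [ 580.6 -113.2]
[ 6.500e+00 -3.260e+01  2.083e+02  2.000e-01]
```

arm_command(steps=[[0,6,-30,40,0],[0,6,-30,90,0],[0,6,-30,140,0],[0,6,-30,180,0],[0,6,-30,202,0],[0,6,-30,206,0],[0,6,-30,208,0],[0,6,-30,209,0],[0,6,-30,209,0]])

```text
clock: 4.55
eef_pos: [583.7, -119.7, 52.2]
eef_rot: [-3.141, 0.001, -2.82]
wrist_force: [0.7, 0.2, 0.3]
finger_gap: 0.5
finger_force: 0.0
```

arm_command(steps=[[0,0,0,1,0],[0,0,0,2,0],[0,0,0,2,0]])

```text
clock: 4.92
eef_pos: [583.4, -119.7, 49.4]
eef_rot: [3.142, -0.0, -2.821]
wrist_force: [-0.2, -0.3, 0.8]
finger_gap: 0.1
finger_force: 0.0
```

arm_command(steps=[[0,0,0,0.5,0],[0,0,0,1,0],[0,0,0,1,0]])

```text
clock: 5.3
eef_pos: [583.5, -119.9, 49.2]
eef_rot: [-3.141, 0.0, -2.821]
wrist_force: [-2.5, -0.4, 8.8]
finger_gap: 0.3
finger_force: 4.3
```

arm_command(steps=[[0,0,-4,0,0],[0,0,-9,0,0],[0,0,-15,0,0],[0,0,-21,0,0],[0,0,-27,0,0],[0,0,-33,0,0]])

```text
clock: 6.05
eef_pos: [593.7, -151.5, 49.2]
eef_rot: [-3.141, -0.0, -2.821]
wrist_force: [-5.6, -0.2, 8.9]
finger_gap: 0.5
finger_force: 4.7
```

arm_command(steps=[[0,0,-6,0,0],[0,0,-12,0,0],[0,0,-18,0,0],[0,0,-24,0,0],[0,0,-30,0,0],[0,0,-36,0,0],[0,0,-42,0,0],[0,0,-48,0,0],[0,0,-52,0,0],[0,0,-55,0,0],[0,0,-55,0,0]])

```text
clock: 7.42
eef_pos: [611.6, -203.1, 49.2]
eef_rot: [-3.141, 0.001, -2.82]
wrist_force: [-1.4, 3.0, 6.7]
finger_gap: 0.5
finger_force: 3.6
```

Run:
```python
from h import *
p=imaging.camera('side'); save('c1.png',cv2.resize(p['img'][130:210,300:400],None,fx=6,fy=6,interpolation=cv2.INTER_CUBIC))
```

```text
(no output)
```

View pics/c1.png

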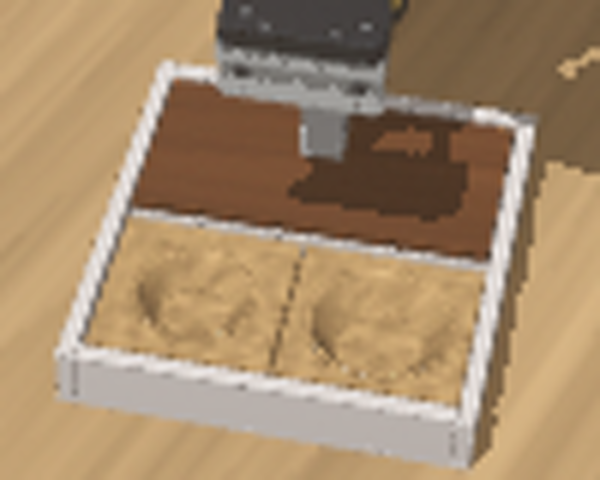

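The cover is parked fully open. The right pocket in this side view (tray −x, about (380,330) in the crop) looks larger than the left one (200,295).

arm_command(steps=[[0,0,0,-10,0],[0,-2,5,-40,0],[0,-5,25,-85,0],[0,-10,50,-130,0],[0,-18,80,-170,0],[0,-26,110,-200,0],[0,-30,130,-210,0],[0,-30,135,-210,0],[0,-30,135,-210,0]])

```text
clock: 8.6
eef_pos: [596.7, -66.0, 257.0]
eef_rot: [3.141, -0.002, -2.821]
wrist_force: [-0.4, -0.3, 0.9]
finger_gap: 0.5
finger_force: 0.0
```

Run:
```python
from h import *
s=monitor.read_state(); print(s['clock'],s['eef_pos'])
w=imaging.camera('wrist'); save('w2.png',w['img']); np.savez('w2.npz',mtx=w['mtx'],view=w['view'])
print(ray(w,320,200)[0])
for t in['tray','pocket_big','pocket_small','egg_big','egg_small']:
    for r in find_in(w,t)[:3]: print(t,round(r['p'],2),np.round(r['rect']))
```

```text
8.6 [596.6810674  -66.02173314 256.99002197]
[535.09565291 -86.90566504 417.18460084]
tray 0.58 [244. 152. 183. 161.]
pocket_big 0.93 [286. 120.  68.  70.]
pocket_big 0.25 [ 46. 157.  58. 129.]
pocket_small 0.69 [286. 192.  73.  67.]
egg_big 0.88 [492.  72.  72.  65.]
egg_big 0.66 [570. 135.  85.  60.]
egg_small 0.78 [516. 265.  54.  43.]
egg_small 0.68 [570. 133.  86.  55.]
egg_small 0.63 [288. 191.  69.  72.]
```

View pics/w2.png

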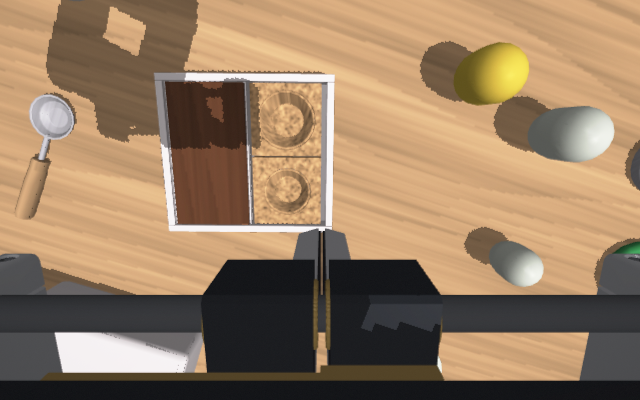

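The large pocket is at (288,120) on tray −x, as the network says, and the small one is at (289,191). The white big egg is at (570,134), the yellow look-alike at (491,73), and the small egg at (516,264).

```bash
cat >> h.py <<'E'
from scipy.optimize import least_squares
PROF={'egg_big':[(0,16),(6,21),(15,25.5),(25,28.3),(34,29),(58,29),(66,27.8),(74,24),(80,19),(85,12),(88,0)],
      'egg_small':[(0,13),(5,17),(12,20.3),(20,22.4),(28,23),(46,23),(52,22.2),(58,19.5),(64,14.5),(68,8.5),(70,0)]}
def rectof(p,X,prof):
    a=np.linspace(0,2*np.pi,48)
    q=np.array([proj(p,[X[0]+r*np.cos(t),X[1]+r*np.sin(t),z]) for z,r in prof for t in a])
    lo,hi=q.min(0),q.max(0); return np.r_[lo,hi]
def fit(obs,name,x0):
    "obs: list of (pic, rect); foot centre x,y on the table"
    B=[np.r_[np.array(r[:2])-np.array(r[2:])/2,np.array(r[:2])+np.array(r[2:])/2] for _,r in obs]
    f=lambda X:np.concatenate([rectof(p,X,PROF[name])-b for (p,_),b in zip(obs,B)])
    s=least_squares(f,x0,loss='soft_l1'); return s.x,s.fun
def eggrect(p,name,uv):
    "traced region nearest pixel uv"
    c=[r for r in trace(p,name) if r['p']>.3]
    r=min(c,key=lambda r:np.hypot(r['rect'][0]-uv[0],r['rect'][1]-uv[1])); 
    v,u=np.nonzero(r['region']); return [(u.min()+u.max()+1)/2,(v.min()+v.max()+1)/2,u.max()+1-u.min(),v.max()+1-v.min()]
E
python3 - <<'E'
from h import *
w=dict(np.load('w2.npz'))
m,th,e=tray(w,[(155,74),(334.5,75),(332.5,229.5),(169.5,231)]); print(m,np.degrees(th),e.round(1))
R=np.array([[np.cos(th),-np.sin(th)],[np.sin(th),np.cos(th)]])
for n,l,uv in(('big',(-41,44),(288.5,119.5)),('small',(41,44),(289,190.5))): print(n,(m+R@l).round(1),onz(w,*uv,24).round(1))
# refine mouths: dark ellipse edges
P={k:imaging.camera(k) for k in('scene','side','wrist')}
for n,x0,uv in(('egg_big',(465,170),{'scene':(396,198),'side':(332,280) if 0 else (332,280),'wrist':(570,135)}),('egg_small',(616,185),{'scene':(371,233),'side':(267,254),'wrist':(516,265)})):
    ob={}
    for k in P:
        uv[k]=proj(P[k],[*x0,44 if 'big' in n else 35]); ob[k]=eggrect(P[k],n,uv[k])
        x,f=fit([(P[k],ob[k])],n,x0); print(n,k,ob[k],x.round(1),f.round(1))
    x,f=fit([(P[k],ob[k]) for k in P],n,x0); print(n,'all',x.round(1),f.round(1))
E
```

```text
[ 594.27746538 -155.09823109] 18.20025630931656 [[ 1.6  1.4]
 [ 2.  -0.3]
 [-3.  -0.7]
 [-0.6 -0.4]]
big [ 541.6 -126.1] [ 540.7 -123.9   24. ]
small [ 619.5 -100.5] [618.7 -99.2  24. ]
egg_big scene [np.float64(397.5), np.float64(196.5), np.int64(23), np.int64(29)] [460.  171.3] [ 0.8  0.5 -0.8 -0.4]
egg_big side [np.float64(332.5), np.float64(281.5), np.int64(29), np.int64(37)] [456.4 171.8] [ 0.3  0.6 -0.3 -0.6]
egg_big wrist [np.float64(571.0), np.float64(133.5), np.int64(86), np.int64(57)] [459.7 171.1] [-0.1  0.2  0.1 -0.3]
egg_big all [459.3 171.1] [ 0.9  0.3 -0.7 -0.6 -0.7 -0.2 -1.4 -1.5  0.1 -0.2  0.2 -0.6]
egg_small scene [np.float64(371.0), np.float64(233.5), np.int64(16), np.int64(23)] [615.9 188.7] [-0.9 -0.2  0.9  0.1]
egg_small side [np.float64(268.5), np.float64(256.0), np.int64(21), np.int64(26)] [612.2 184.8] [-0.5 -0.6  0.5  0.6]
egg_small wrist [np.float64(516.0), np.float64(262.5), np.int64(56), np.int64(47)] [615.3 187.9] [ 0.9  0.7 -0.8 -0.7]
egg_small all [614.7 187.2] [-1.1 -0.7  0.7 -0.4 -2.1 -0.3 -1.1  0.9  0.7  0.2 -1.1 -1.3]
```

Run:
```python
from h import *
print(delta(615,187.5,180,-2.824),delta(615,187.5,40,-2.824))
```

```text
[-9.690e+01  2.346e+02  7.850e+01  2.000e-01] [-9.690e+01  2.346e+02  2.185e+02  2.000e-01]
```

arm_command(steps=[[0.85,-10,25,5,0],[0.85,-25,60,20,0],[0.85,-42,100,35,0],[0.85,-58,140,50,0],[0.85,-75,180,65,0],[0.85,-90,217,75,0],[0.85,-97,234,78,0],[0.85,-97,234,78,0],[0.85,-97,234,78,0]])

```text
clock: 10.48
eef_pos: [615.5, 185.7, 181.0]
eef_rot: [-3.141, 0.001, -2.822]
wrist_force: [0.1, -0.5, 0.8]
finger_gap: 79.7
finger_force: 0.0
```

Run:
```python
from h import *
w=imaging.camera('wrist'); save('w3.png',w['img'])
for r in trace(w,'egg_small')[:3]: print(r['p'],r['rect'])
print(rectof(w,(615,187.5),PROF['egg_small']))
print(delta(615,187.5,40,-2.824))
```

```text
0.94 [322.5, 198.9, 55.4, 55.1]
0.69 [502.1, 217.7, 89.7, 81.6]
[298.11459516 170.58204467 349.38571765 225.01878515]
[-1.00e-01  1.80e+00  1.41e+02  1.00e-01]
```

View pics/w3.png

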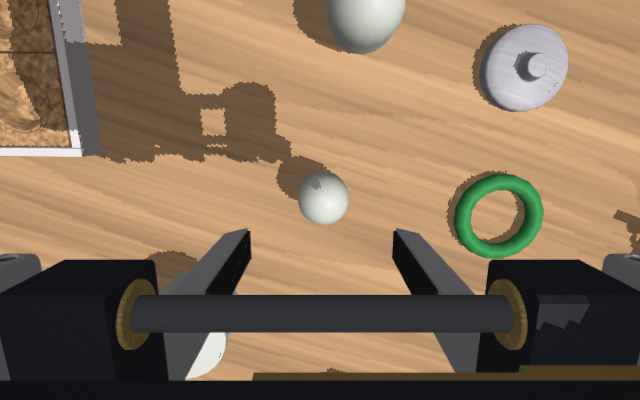

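The egg at (323,198) agrees with the prediction and sits between the open fingers, so I descend.

arm_command(steps=[[0.85,0,2,30,0],[0.85,0,2,70,0],[0.85,0,2,105,0],[0.85,0,2,130,0],[0.85,0,2,140,0],[0.85,0,2,141,0],[0.7,0,2,141,0],[0.6,0,2,141,0],[0.5,0,2,141,0],[0.45,0,2,141,0],[0.4,0,2,141,0],[0.4,0,2,141,0]], force=12)

```text
clock: 12.08
eef_pos: [614.8, 188.9, 39.7]
eef_rot: [-3.142, 0.0, -2.821]
wrist_force: [0.5, 0.3, 2.6]
finger_gap: 44.8
finger_force: 12.0
```

arm_command(steps=[[0.4,0,0,-3,0],[0.4,0,0,-12,0],[0.4,0,0,-30,0],[0.4,0,0,-50,0],[0.4,0,0,-70,0],[0.4,0,0,-70,0]], force=15)

```text
clock: 12.82
eef_pos: [615.4, 189.1, 111.9]
eef_rot: [-3.141, 0.004, -2.82]
wrist_force: [0.8, -0.1, -1.0]
finger_gap: 44.4
finger_force: 15.0
```

Run:
```python
from h import *
s=monitor.read_state();print(s['eef_pos'],s['wrist_force'])
P={k:imaging.camera(k) for k in('side','scene','wrist')}
for k in P:
    r=find_in(P[k],'egg_small')[:2]
    z=s['eef_pos'][2]-40
    print(k,[(round(q['p'],2),np.round(q['rect'],1)) for q in r],[(dx,rectof(P[k],s['eef_pos'][:2],[(a+z+dx,b) for a,b in PROF['egg_small']]).round(1)) for dx in(0,)])
im=np.hstack([cv2.resize(P['side']['img'][180:280,220:320],(400,400)),cv2.resize(P['wrist']['img'][100:300,220:420],(400,400))]); save('g1.png',im)
m=np.array([594.3,-155.1]);th=np.radians(18.2)
print(delta(619.2,-100,140,-2.824))
```

```text
[615.4194157  189.10155686 111.85812377] [ 0.8456395  -0.05560711 -1.02099692]
side [(0.63, array([267.3, 238.7,  14.4,  25.4]))] [(0, array([250.2, 222.9, 273.8, 252.2]))]
scene [(0.54, array([373.6, 213.4,  19.1,  29.1]))] [(0, array([364.2, 203. , 382.9, 227.8]))]
wrist [(0.95, array([320.8, 251.9,  95.5,  91.1])), (0.51, array([370.7,  17.4,  83.8,  34.8]))] [(0, array([274.1, 207.7, 369.5, 315.7]))]
[ 8.650e+01 -2.756e+02 -3.140e+01  2.000e-01]
```

View pics/g1.png

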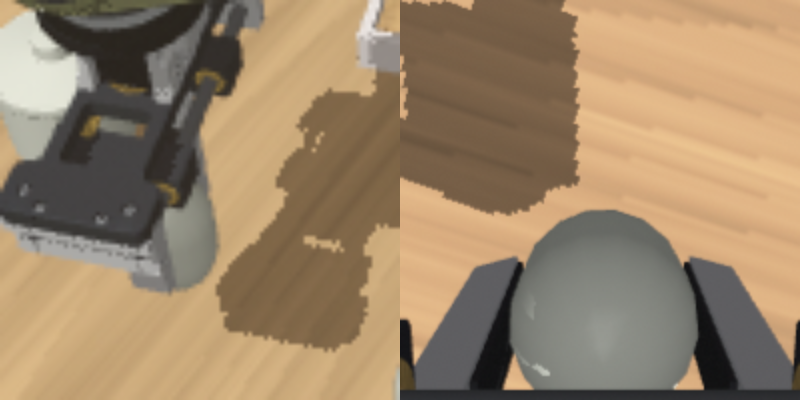

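The egg is held upright (crop right half, centred at about (600,310)), within a millimetre or so of prediction.

arm_command(steps=[[0.4,4,-12,-12,0],[0.4,13,-40,-25,0],[0.4,24,-78,-31,0],[0.4,37,-118,-31,0],[0.4,50,-158,-31,0],[0.4,62,-198,-31,0],[0.4,73,-233,-31,0],[0.4,81,-258,-31,0],[0.4,85,-271,-31,0],[0.4,86.5,-276,-31,0],[0.4,86.5,-276,-31,0],[0.4,86.5,-276,-31,0]])

```text
clock: 14.62
eef_pos: [619.7, -99.5, 140.5]
eef_rot: [3.142, -0.0, -2.82]
wrist_force: [-0.1, 0.5, -1.2]
finger_gap: 44.4
finger_force: 15.0
```

Run:
```python
from h import *
s=monitor.read_state();print(s['clock'],s['eef_pos'],s['wrist_force'],s['finger_gap'])
print(delta(619.2,-100,60,-2.824),delta(619.2,-100,50,-2.824))
w=imaging.camera('wrist');r=find_in(w,'egg_small')[:2];print(r, rectof(w,s['eef_pos'][:2],[(a+s['eef_pos'][2]-40,b) for a,b in PROF['egg_small']]))
```

```text
14.625 [619.6897673  -99.50455596 140.49164354] [-0.07733551  0.49487733 -1.1871829 ] 44.41601629576439
[ 0.6 -0.3 80.5  0.3] [ 0.6 -0.3 90.5  0.3]
[{'rect': [321.2, 250.7, 97.3, 92.4], 'p': 0.86}] [274.9097483  204.85054878 368.95022916 310.82995766]
```

arm_command(steps=[[0.4,0.5,0,15,0],[0.4,0.5,0,35,0],[0.4,0.5,0,55,0],[0.4,0.5,0,70,0],[0.4,0.5,0,78,0],[0.4,0.5,0,82,0],[0.4,0.5,0,84,0],[0.4,0.5,0,86,0],[0.4,0.5,0,86,0]])

```text
clock: 15.85
eef_pos: [619.2, -100.5, 54.6]
eef_rot: [-3.141, 0.0, -2.821]
wrist_force: [-1.0, 0.3, -2.0]
finger_gap: 44.8
finger_force: 15.0
```

arm_command(steps=[[0.4,0,0,1,0],[0.4,0,0,2,0],[0.4,0,0,3,0],[0.4,0,0,3,0]])

```text
clock: 16.35
eef_pos: [619.1, -100.5, 51.4]
eef_rot: [3.142, -0.0, -2.821]
wrist_force: [-0.3, 0.3, -1.4]
finger_gap: 44.7
finger_force: 15.0
```

arm_command(steps=[[0.4,0,0,0.5,0],[0.4,0,0,1,0],[0.4,0,0,1,0]])

```text
clock: 16.73
eef_pos: [619.1, -100.5, 50.4]
eef_rot: [3.142, -0.0, -2.821]
wrist_force: [0.2, -0.1, -0.7]
finger_gap: 44.9
finger_force: 15.0
```

arm_command(steps=[[0.4,0,0,0.5,0],[0.4,0,0,1,0],[0.4,0,0,1,0]])

```text
clock: 17.1
eef_pos: [619.2, -100.5, 49.5]
eef_rot: [-3.142, 0.0, -2.82]
wrist_force: [-0.9, 0.4, -0.6]
finger_gap: 44.7
finger_force: 15.0
```

arm_command(steps=[[0.4,0,0,0.5,0],[0.4,0,0,1,0],[0.4,0,0,1,0]])

```text
clock: 17.48
eef_pos: [619.3, -100.5, 48.7]
eef_rot: [-3.141, 0.0, -2.82]
wrist_force: [-0.8, -0.4, 2.3]
finger_gap: 45.0
finger_force: 15.0
```

Seated with about 3 N. Now I release slowly.

arm_command(steps=[[0.48,0,0,-0.5,0],[0.5,0,0,-0.5,0],[0.53,0,0,-0.5,0],[0.58,0,0,-0.5,0],[0.65,0,0,-0.5,0],[0.65,0,0,-0.5,0]], force=5)

```text
clock: 18.23
eef_pos: [619.1, -100.4, 48.9]
eef_rot: [3.142, -0.0, -2.82]
wrist_force: [-0.2, -0.0, -0.1]
finger_gap: 61.1
finger_force: 0.0
```

arm_command(steps=[[0.66,0,0,-5,0],[0.7,0,0,-20,0],[0.75,0,0,-45,0],[0.8,0,0,-80,0],[0.85,0,0,-115,0],[0.85,0,0,-130,0],[0.85,0,0,-130,0]])

```text
clock: 19.1
eef_pos: [619.4, -100.5, 179.7]
eef_rot: [-3.141, 0.001, -2.821]
wrist_force: [-1.4, 0.0, -2.0]
finger_gap: 79.8
finger_force: 0.0
```

Run:
```python
from h import *
s=monitor.read_state();print(s['clock'],s['eef_pos'])
P={k:imaging.camera(k) for k in('side','wrist')}
for k in P:
    r=find_in(P[k],'egg_small')[:2]
    print(k,[(round(q['p'],2),np.round([q['rect'][0]-q['rect'][2]/2,q['rect'][1]-q['rect'][3]/2,q['rect'][0]+q['rect'][2]/2,q['rect'][1]+q['rect'][3]/2],1)) for q in r],rectof(P[k],(619.2,-100),[(a+10,b) for a,b in PROF['egg_small']]).round(1))
save('p1.png',np.hstack([cv2.resize(P['side']['img'][130:210,300:400],(375,300)),cv2.resize(P['wrist']['img'],(425,300))]))
print(delta(459.3,171.2,185,-2.824),delta(459.3,171.2,47,-2.824))
```

```text
19.1 [ 619.35715865 -100.50524787  179.73937462]
side [(0.91, array([323.6, 161.3, 341.7, 181.7]))] [322.9 160.8 340.9 185.8]
wrist [(0.86, array([292.6, 176.5, 347.7, 231.7])), (0.5, array([621.3,  99.6, 635.5, 151.4]))] [295.3 172.9 348.7 229.8]
[ 6.56e+01  3.08e+02 -7.50e+00  2.00e-01] [6.560e+01 3.080e+02 1.305e+02 2.000e-01]
```

View pics/p1.png

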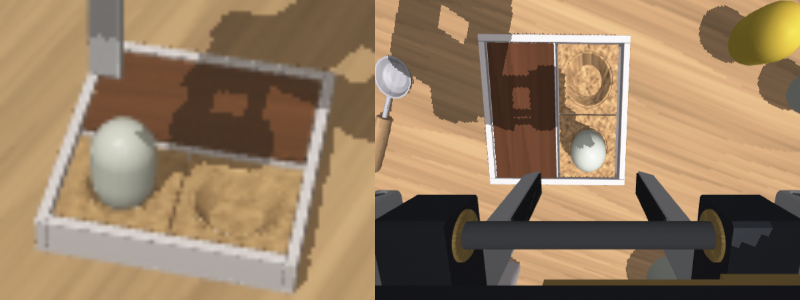

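The small egg stands upright in its pocket: left crop (122,160), wrist (588,150). Next is the white big egg, not the yellow one. I confirm it by colour from close up.

arm_command(steps=[[0.9,5,20,-3,0],[0.9,12,55,-7,0],[0.9,21,98,-7,0],[0.9,30,142,-7,0],[0.9,39,186,-7,0],[0.9,48,228,-7,0],[0.9,56,266,-7,0],[0.9,63,295,-7,0],[0.9,65.5,308,-7,0],[0.9,65.5,308,-7,0],[0.9,65.5,308,-7,0]])

```text
clock: 20.68
eef_pos: [460.3, 170.4, 185.7]
eef_rot: [-3.141, -0.0, -2.821]
wrist_force: [-0.0, 0.4, -0.5]
finger_gap: 84.4
finger_force: 0.0
```

Run:
```python
from h import *
s=monitor.read_state();print(s['clock'],s['eef_pos'],s['finger_gap'])
w=imaging.camera('wrist');save('w4.png',w['img'])
for r in trace(w,'egg_big')[:3]: 
    v,u=np.nonzero(r['region']);print(r['p'],u.min(),v.min(),u.max()+1,v.max()+1,w['img'][r['region']].mean(0))
    if r['p']>.5: print(fit([(w,[(u.min()+u.max()+1)/2,(v.min()+v.max()+1)/2,u.max()+1-u.min(),v.max()+1-v.min()])],'egg_big',(459,171)))
print(rectof(w,(459.3,171.2),PROF['egg_big']),delta(459.3,171.2,47,-2.824))
```

```text
20.675 [460.25196616 170.42777893 185.74836477] 84.43577121832328
0.79 173 95 252 166 [137.78867839 118.14411367  43.63712224]
(array([432.70966268,  63.37700936]), array([-0.17497824,  0.00548289,  0.20194202,  0.00370727]))
0.78 289 163 353 235 [165.30437189 166.84836746 158.09490869]
(array([460.13855854, 169.73951382]), array([-1.1004152 ,  1.21501859,  1.10604591, -0.99965973]))
[289.78079795 163.86116324 356.00017158 233.63196455] [6.000e-01 1.100e+00 1.388e+02 1.000e-01]
```

The white egg (mean colour 165,167,158) at pixel (321,199) lies under the gripper; the yellow one is at (212,130), clear of the fingers. I descend.

arm_command(steps=[[0.9,0,0.5,30,0],[0.9,0,0.5,70,0],[0.9,0,0.5,105,0],[0.9,0,0.5,128,0],[0.9,0,0.5,137,0],[0.9,0,0.5,139,0],[0.8,0,0.5,139,0],[0.7,0,0.5,139,0],[0.62,0,0.5,139,0],[0.55,0,0.5,139,0],[0.52,0,0.5,139,0],[0.52,0,0.5,139,0]], force=12)

```text
clock: 22.28
eef_pos: [459.9, 171.6, 47.3]
eef_rot: [-3.141, 0.001, -2.821]
wrist_force: [-0.9, -0.9, 6.2]
finger_gap: 57.0
finger_force: 12.0
```

arm_command(steps=[[0.52,0,0,-3,0],[0.52,0,0,-12,0],[0.52,0,0,-30,0],[0.52,0,0,-50,0],[0.52,0,0,-80,0],[0.52,0,0,-95,0],[0.52,0,0,-95,0]], force=18)

```text
clock: 23.15
eef_pos: [459.9, 171.7, 142.6]
eef_rot: [-3.142, 0.002, -2.821]
wrist_force: [-0.4, -0.1, -2.1]
finger_gap: 56.7
finger_force: 18.0
```

Run:
```python
from h import *
s=monitor.read_state();z=s['eef_pos'][2]-47
w=imaging.camera('wrist')
for r in find_in(w,'egg_big')[:2]: a,b,c,d=r['rect'];print(r['p'],a-c/2,b-d/2,a+c/2,b+d/2)
print(rectof(w,s['eef_pos'][:2],[(a+z,b) for a,b in PROF['egg_big']]))
print(delta(541.3,-125.3,142,-2.824))
```

```text
0.73 143.55 88.0 239.64999999999998 172.8
[260.39781809 193.53568944 383.47090217 330.85578493]
[ 1.580e+01 -3.075e+02 -9.000e-01  2.000e-01]
```

arm_command(steps=[[0.52,1,-12,-6,0],[0.52,2,-40,-10,0],[0.52,4,-80,-10,0],[0.52,6,-122,-10,0],[0.52,8,-164,-10,0],[0.52,10,-206,-10,0],[0.52,12,-246,-10,0],[0.52,14,-280,-8,0],[0.52,15.5,-300,-4,0],[0.52,16,-307.5,0,0],[0.52,16,-307.5,0,0],[0.52,16,-307.5,0,0]])

```text
clock: 24.75
eef_pos: [541.4, -124.4, 142.0]
eef_rot: [3.141, -0.0, -2.82]
wrist_force: [0.1, -0.7, -2.1]
finger_gap: 56.7
finger_force: 18.0
```

Run:
```python
from h import *
s=monitor.read_state();z=s['eef_pos'][2]-47
w=imaging.camera('wrist')
for r in trace(w,'egg_big')[:2]: a,b,c,d=r['rect'];print(r['p'],a-c/2,b-d/2,a+c/2,b+d/2)
print(rectof(w,s['eef_pos'][:2],[(a+z,b) for a,b in PROF['egg_big']]))
print(s['eef_pos'],s['wrist_force'],s['finger_gap'],delta(541.3,-125.3,62,-2.824))
```

```text
0.78 541.6999999999999 111.39999999999999 639.9 195.0
0.73 259.9 189.3 380.5 295.7
[260.41382671 193.56630665 383.49013646 330.80584103]
[ 541.440146   -124.37894127  142.03073927] [ 0.05743825 -0.7196464  -2.06763762] 56.739376750650955 [ 0.5 -0.7 80.2  0.3]
```

arm_command(steps=[[0.52,0.5,-0.5,15,0],[0.52,0.5,-0.5,35,0],[0.52,0.5,-0.5,55,0],[0.52,0.5,-0.5,68,0],[0.52,0.5,-0.5,75,0],[0.52,0.5,-0.5,79,0],[0.52,0.5,-0.5,81,0],[0.52,0.5,-0.5,83,0],[0.52,0.5,-0.5,83,0]])

```text
clock: 25.98
eef_pos: [541.2, -125.9, 59.1]
eef_rot: [-3.141, 0.0, -2.82]
wrist_force: [-0.3, -0.8, -2.2]
finger_gap: 56.9
finger_force: 18.0
```

arm_command(steps=[[0.52,0,0,1,0],[0.52,0,0,2,0],[0.52,0,0,3,0],[0.52,0,0,3,0]])

```text
clock: 26.48
eef_pos: [541.2, -125.9, 55.9]
eef_rot: [3.142, -0.0, -2.821]
wrist_force: [-0.2, -0.3, -2.2]
finger_gap: 57.0
finger_force: 18.0
```

arm_command(steps=[[0.52,0,0,0.5,0],[0.52,0,0,1,0],[0.52,0,0,1,0]])

```text
clock: 26.85
eef_pos: [541.4, -126.0, 55.2]
eef_rot: [-3.141, 0.001, -2.821]
wrist_force: [1.0, 1.0, 1.2]
finger_gap: 57.0
finger_force: 18.0
```

Contact came at the expected height (foot about 8 mm) with about 3 N. I release.

arm_command(steps=[[0.61,0,0,0,0],[0.63,0,0,0,0],[0.66,0,0,0,0],[0.7,0,0,0,0],[0.76,0,0,0,0],[0.76,0,0,0,0]], force=5)

```text
clock: 27.6
eef_pos: [541.2, -125.9, 54.9]
eef_rot: [3.142, -0.0, -2.821]
wrist_force: [-0.9, 0.4, 0.1]
finger_gap: 71.3
finger_force: 0.0
```

arm_command(steps=[[0.76,0,0,-5,0],[0.76,0,0,-20,0],[0.78,0,0,-45,0],[0.8,0,0,-80,0],[0.8,0,0,-115,0],[0.8,0,0,-150,0],[0.8,0,0,-170,0],[0.8,0,60,-170,0],[0.8,0,100,-170,0],[0.8,0,100,-170,0]])

```text
clock: 28.85
eef_pos: [509.2, -29.1, 226.4]
eef_rot: [-3.141, 0.002, -2.818]
wrist_force: [-0.1, 0.6, -0.1]
finger_gap: 75.4
finger_force: 0.0
```

Run:
```python
from h import *
s=monitor.read_state();print(s['clock'],s['eef_pos'],s['wrist_force'])
P={k:imaging.camera(k) for k in('side','wrist')}
for k in P:
  for n,X,z in(('egg_big',(541.3,-125.3),8),('egg_small',(619.2,-100),10)):
    print(k,n,rectof(P[k],X,[(a+z,b) for a,b in PROF[n]]).round(1))
    for q in find_in(P[k],n)[:3]: a,b,c,d=q['rect'];print('   ',round(q['p'],2),np.round([a-c/2,b-d/2,a+c/2,b+d/2],1))
save('end.png',np.hstack([cv2.resize(P['side']['img'][120:220,300:400],(300,300)),cv2.resize(P['wrist']['img'],(480,300))]))
```

```text
28.85 [509.15378197 -29.14772817 226.42206839] [-0.12832245  0.59694696 -0.14057122]
side egg_big [351.8 160.4 375.3 192.2]
    0.88 [356.8 230.  379.8 265.2]
    0.79 [355.1 162.  372.7 190.2]
side egg_small [322.9 160.8 340.9 185.8]
wrist egg_big [186.5 160.6 254.3 223.3]
    0.78 [404.5 117.7 473.5 179.6]
    0.74 [185.4 158.1 250.4 222.9]
wrist egg_small [203.  238.8 252.3 290.1]
```

View pics/end.png

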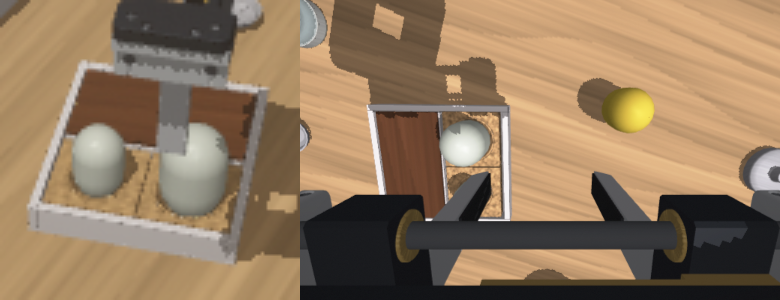

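Both eggs stand upright in their own pockets: side crop big (193,170), small (98,160). The cover is open and the gripper is clear.

```bash
python3 -c "
from h import *
print(job.sign_off())"
```

```text
the job is handed in; nothing more can be done
None
```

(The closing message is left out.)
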